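Unlock the laundry's coin box by its two-dial combination

TASK

Unlock the coin box on the worktop: turn the left dial clockwise to its four-dot mark and the right dial anticlockwise to its two-dot mark, then draw the bolt fully towards the front of the box. The lock is worn, so each dial's true place lies up to a third of a mark before or after it: turn slowly there until you feel it catch solidly, then stop, and never force a dial or wrench a bolt that is still locked. Leave the small things standing round the box alone and let go at the end.

Things in the scene. Friction and masses are not known exactly. Their poses are not given: they have to be found in the camera images.
- coin_box: grey steel box 230x250x55 mm, fixed. Origin: centre of underside; x to its back (lid with keeper), y to its left. On top: lock case 98 (x) x 216 (y) mm, z 55 to 83 mm, x -46 to +52 mm. Dials on the case at x -5, y +60 (left) and -60 mm (right); bolt tab in front of the case. Round each dial are groups of 1 to 5 raised dots, clockwise from above; 3 dots lie towards the back
- left_dial: pointer knob: round steel foot 49 mm wide, 2 mm high, on it an upright black bar 14 mm thick, 40 mm long (own x -23 to +17 mm, then a thinner nose to +25 pointing at the dots), top 38 mm over the case top. Origin: on its axis at the case top (83 mm over the worktop); x along the bar to the nose, z up
- right_dial: the same knob, on the right of the case
- left_dial_grip (a point): point on the left dial's axis inside the bar, 26 mm above the case top: good height for the middle of the pads
- right_dial_grip (a point): the same point of the right dial
- left_dial_turn (a joint): rad, clockwise from above positive, 0 at 3 dots, 0.6 per mark: 4 dots = +0.6. Starts -0.6 to 0. Its gate, about 0.1 rad wide, is centred within 0.22 of +0.6: turned slowly clockwise (under 0.3 rad/s) into it, a hidden tumbler drops and the dial blocks at the far wall. Free it turns with about 0.08 N m; 0.1 to 0.15 N m more means caught: stop. Over 0.3 N m forces the lock
- right_dial_turn (a joint): right dial's angle, same sense and scale: 2 dots = -0.6. Starts 0 to +0.6. Its gate is centred within 0.22 rad of -0.6; turned anticlockwise (angle falling) into it, it behaves as the left one
- bolt: flat steel bolt lying along the box's x under the case, with its own upright tab in front of the case: 14 mm thick (y), 30 mm long (x), top 42 mm above the box's deck. Origin: on the deck (55 mm over the worktop)
- bolt_grip (a point): middle of the bolt's tab, 28 mm above the deck: good height for the middle of the pads, closing across the box's y
- bolt_slide (a joint): how far the bolt is drawn towards the box's front (its -x), m: 0 locked, 0.030 fully drawn. Both tumblers must have dropped, or it stops after 1.5 mm; free it needs about 3 N and stays where it is left
- pill_bottle: white tablet bottle, 37 mm wide, 78 mm high, standing loose to the left of the box: leave alone. Origin: centre of its underside
- spool: reel of thread, 29 mm wide, 40 mm high, standing loose to the right: leave alone. Origin: centre of its underside
- dropper: brown dropper bottle, 25 mm wide, 83 mm high, standing loose to the right: leave alone. Origin: centre of its underside

How it is judged:
On the way:
1. both dials stand at their marks (within 0.36 rad) with the bolt still home (value of joint left_dial_turn between 0.24 and 0.96 rad and value of joint right_dial_turn between -0.96 and -0.24 rad and value of joint bolt_slide below 0.005 m), for 0.2 s.
At the end, for the whole second after the job is handed in: the bolt is drawn at least 26 of its 30 mm and at rest, and both dials still stand within 0.36 rad of their marks (left +0.6, right -0.6) (value of joint bolt_slide above 0.026 m and value of joint left_dial_turn between 0.24 and 0.96 rad and value of joint right_dial_turn between -0.96 and -0.24 rad and linear speed of bolt below 0.01 m/s); the robot touches nothing.
It fails at once if the left dial is forced: over 20 N between its cam and the lock (about 0.35 N m on the knob) (contact force between left_dial and coin_box above 20 N).
It fails at once if the right dial is forced: over 20 N between its cam and the lock (about 0.35 N m on the knob) (contact force between right_dial and coin_box above 20 N).
It fails at once if the locked bolt is wrenched: over 20 N between the bolt and the lock (contact force between bolt and coin_box above 20 N).
It fails at once if a bystander is disturbed (moved over 20 mm) (distance of any of pill_bottle, spool, dropper from where it was at the start of the episode above 0.02 m).
It also fails if it takes over 72 s, if anything falls off the work surface, if the arm or the gripper's body presses on something with over 40 N, if the wrist force passes 120 N, or if a joint passes its speed limit or range.

ROBOT

A 6-joint arm with a two-finger parallel gripper is mounted at the origin on a cart in front of the work surface, level with it; the furniture and walls round the work are solid. World frame = base frame: x ahead of the robot, y to its left, z up, the work surface at z = 0. Lengths are in m, angles in rad, forces in N, time in s.
With the tool pointing down it reaches from about 0.35 to 0.8 m from the base axis. Payload 7.3 kg.
Tool frame: the origin (TCP) lies at the centre of the arm's flange, where the gripper is bolted on; the fingertips stand 173 mm ahead of it and the grasp point (between the pads) lies 155 mm ahead of it (manip.grip_point_offset is the distance from the TCP to the grasp point, in m); z points along the fingers, y is the direction in which the jaws open and shut (so a half turn about z gives the same grasp; the last joint's range is limited). The gripper opens to 85 mm and grips with 20 to 120 N. Pads are 22 mm wide; open, the fingers measure 114 mm over their backs; the gripper's body (76 mm by 85 mm) begins 54 mm behind the grasp point. The pads swing forward as they close: fully open they stand 13 mm farther back than shut.
Start: joints at [1.195, 0.342, 1.524, -0, 1.275, -0.146], TCP at [0.12, 0.511, 0.405] pointing down, gripper open.
Joint ranges: [-2.53, 2.53], [-0.77, 2.02], [0.04, 2.7], [-1, 4.14], [0.28, 2.66], [-3.11, 3.11]. Speed limits (rad/s): [2.57, 2.57, 3.14, 3.14, 3.14, 3.14].

INTERFACE

Orientations are given as a unit quaternion [w, x, y, z].
In Python, from bench import manip gives the robot as it stands. The module is installed in compiled form; this text tells all that it offers.
- The arm moves only by the shell command python3 -m inch 'ROWS' [OPENING]. ROWS is JSON, a list of rows, each a list of 6 numbers: the shift along the tool's x, y, z in mm, then the turn, a rotation vector about the tool's x, y, z in degrees. A call has exactly 8 rows; each row is the pose to reach, as a shift and turn from the pose commanded when the call began, along the tool's axes at that moment; what a row does not reach only later rows make up. A row lasts 1/10 s, in which the tool goes at most 50 mm and 8.59 degrees, less where a joint would pass 70% of its speed; a pose out of reach is approached as far as the arm can. A call with a gripper value outside its range is refused whole. OPENING is the finger opening in mm, from 0 to 85.4, set as the call begins (- or left out, the last holds). The fingers move at their own pace and stop on an object; the grip force is fixed at half the most. Time passes only in rows, so rows that repeat a pose let the fingers close, or fill a call up. It gives the time, the measured TCP pose, the force and the opening at its end, in the units of the state.
- manip.observe(): the state, without advancing time (a new reading comes with each control period).
- manip.read_camera(name): name is "scene" or "top" or "wrist"; returns (picture, depth): 400x640x3 uint8, red, green, blue; 400x640 float32, m along the optical axis (not along the pixel's ray), 0 where there is no reading.
- manip.calibration(name): a dict with "mtx" (3x3 intrinsics, pixels), "cam_to_world" (4x4, takes a point from camera to world coordinates). Camera axes: x right, y down, z forward; pixel columns grow to the right and rows downward; lengths in m; the calibration is good to about 2 mm. A picture is of the moment at which its call begins: read the wrist's pose just before it. calibration takes no time and is no camera call; for the wrist camera it gives the pose at the moment of the call.
- manip.job_done(): hands the job in, once; it reports no verdict.
The state is a dict: "t": time; "joint_pos": joint angles; "qvel": joint speeds; "effort": joint torques, N m; "tool_pos": TCP position; "tool_rot": TCP orientation; "force": force on the tool from outside, world axes, zero at the start; "ft_torque": the same for the moment, N m; "gripper_width": opening from 0.0 (shut) to 1.0 (fully open).
Only numpy, scipy, OpenCV 4.12 (cv2) and the standard library are available. Lean on these libraries where they do the work, as an engineer would, in place of code of your own. Each camera call takes 0.05 s, during which the arm holds its last target. There are 200 camera calls.

## Working session

There is one attempt and no reset: what is moved stays moved. The work goes in short steps, Python scripts to look and compute and a shell command to move; the robot and the scene stay as the last step left them, time stands still between calls to the robot, and variables do not carry over. Pictures are saved under pics/ and viewed, about 8 in all and at most 12, crops included, and the job is handed in when it is done.

```bash
mkdir -p pics; python3 - <<'E'
from bench import manip
import cv2,numpy as np
s=manip.observe();print({k:np.round(v,4).tolist() for k,v in s.items()}, manip.grip_point_offset)
for n in("top","scene"):
    p,d=manip.read_camera(n);cv2.imwrite(f"pics/{n}0.png",p[:,:,::-1]);np.save(f"{n}d.npy",d)
    c=manip.calibration(n);print(n,np.round(c["mtx"],1).tolist(),np.round(c["cam_to_world"],3).tolist())
E
```

```text
{'t': 0.0, 'joint_pos': [1.195, 0.3427, 1.525, 0.0, 1.2754, -0.146], 'qvel': [0.0006, 0.0007, -0.0006, 0.0005, 0.0005, 0.0021], 'effort': [-0.0013, -43.3679, -24.6011, -0.0002, 0.0078, -0.0], 'tool_pos': [0.1195, 0.5111, 0.404], 'tool_rot': [-0.0002, 0.1146, 0.9934, -0.0007], 'force': [0.4112, -0.13, 0.2175], 'ft_torque': [0.005, -0.0141, -0.0059], 'gripper_width': 1.002} 0.1547
top [[435.5, 0.0, 322.0], [0.0, 435.5, 196.5], [0.0, 0.0, 1.0]] [[-0.018, -0.988, 0.15, 0.394], [-1.0, 0.019, 0.003, 0.012], [-0.006, -0.15, -0.989, 1.199], [0.0, 0.0, 0.0, 1.0]]
scene [[487.9, 0.0, 319.7], [0.0, 487.9, 201.0], [0.0, 0.0, 1.0]] [[0.763, -0.419, 0.492, -0.119], [-0.646, -0.488, 0.587, -0.82], [-0.006, -0.766, -0.643, 1.0], [0.0, 0.0, 0.0, 1.0]]
```

View pics/top0.png

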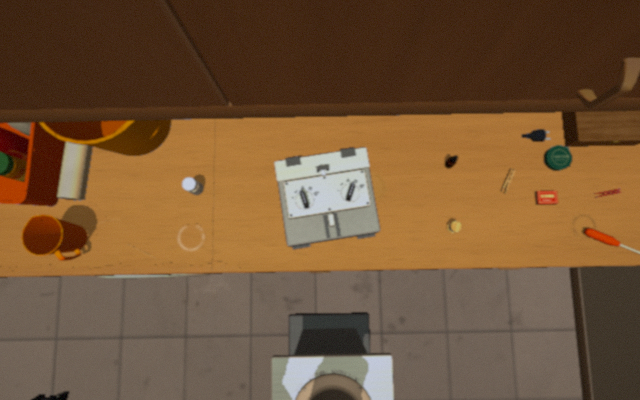

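The top view shows the box at about (327,198), slightly rotated, dials at (305,198) and (351,190), and the bolt tab at (332,224). The bottle is at (191,185), the dropper at (452,160) and the spool at (455,226). Next I'll measure these and zoom in.

```bash
cat > h.py <<'E'
from bench import manip
import cv2,numpy as np
def ray(n,u,v,z,c=None):
    c=c or manip.calibration(n);K=c["mtx"];T=np.array(c["cam_to_world"])
    d=T[:3,:3]@np.linalg.solve(K,[u,v,1.]);o=T[:3,3]
    return o+d*(z-o[2])/d[2]
def pt(n,u,v,d,c=None):
    c=c or manip.calibration(n);T=np.array(c["cam_to_world"])
    return T[:3,:3]@(np.linalg.solve(c["mtx"],[u,v,1.])*d)+T[:3,3]
E
python3 - <<'E'
from h import *
d=np.load("topd.npy")
for n,u,v,z in[("box",327,198,.055),("L",305,198,.11),("R",351,190,.11),("tab",332,224,.09),("bottle",191,185,.078),("drop",452,160,.08),("spool",455,226,.04)]:
    print(n,ray("top",u,v,z).round(3),pt("top",u,v,d[v,u]).round(3))
for v in(40,90,110):print(pt("top",327,v,d[v,327]).round(3))
p=cv2.imread("pics/top0.png")
cv2.imwrite("pics/topz.png",cv2.resize(p[140:255,260:395],None,fx=5,fy=5,interpolation=cv2.INTER_CUBIC))
E
```

```text
box [0.563 0.002 0.055] [0.559 0.003 0.084]
L [0.556 0.058 0.11 ] [0.554 0.058 0.121]
R [ 0.574 -0.058  0.11 ] [ 0.573 -0.058  0.12 ]
tab [ 0.491 -0.009  0.09 ] [ 0.49  -0.009  0.098]
bottle [0.601 0.358 0.078] [0.601 0.357 0.08 ]
drop [ 0.654 -0.328  0.08 ] [ 0.658 -0.333  0.064]
spool [ 0.484 -0.337  0.04 ] [ 0.484 -0.338  0.036]
[0.612 0.006 0.796]
[0.611 0.005 0.671]
[0.614 0.004 0.588]
```

View pics/topz.png

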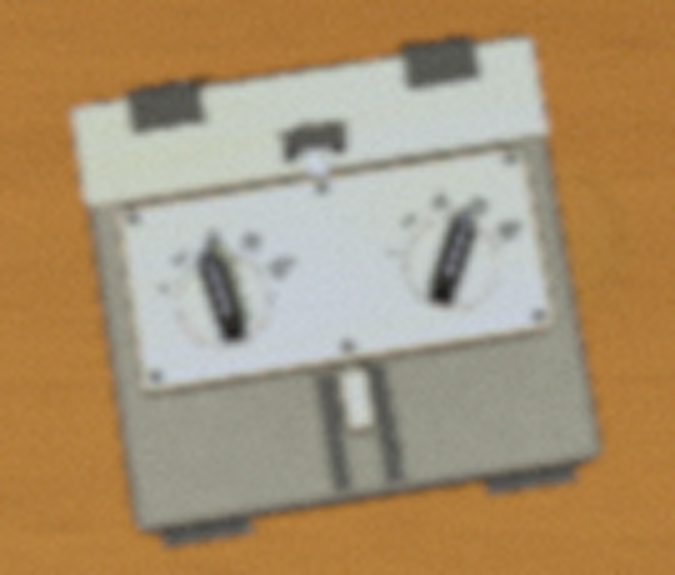

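Dial spacing measures 117 mm against the expected 120, and the knob tops come out at about 0.12 m, both consistent. The box yaw is about 8.8°. I'll move above the middle and look from close by.

```bash
python3 -m inch '[[-40,-29,0,0,0,-2],[-80,-58,0,0,0,-4],[-120,-87,0,0,0,-6],[-160,-116,0,0,0,-8],[-200,-145,0,0,0,-10],[-235,-170,0,0,0,-11],[-260,-187,0,0,0,-11],[-275,-198,0,0,0,-11]]'
python3 -m inch '[[-40,-29,0,0,0,-2],[-80,-58,0,0,0,-4],[-120,-87,0,0,0,-6],[-160,-116,0,0,0,-8],[-200,-145,0,0,0,-10],[-200,-145,0,0,0,-10],[-200,-145,0,0,0,-10],[-200,-145,0,0,0,-10]]'
python3 - <<'E'
from h import *
s=manip.observe();print({k:np.round(v,4).tolist() for k,v in s.items()})
c=manip.calibration("wrist");p,d=manip.read_camera("wrist");cv2.imwrite("pics/w1.png",p[:,:,::-1]);np.savez("w1.npz",d=d,**c)
print(np.round(c["mtx"],1).tolist(),np.round(c["cam_to_world"],3).tolist())
E
```

```text
t: 0.9
tool_pos: [0.3435, 0.254, 0.4045]
tool_rot: [-0.0, 0.02, 1.0, -0.0]
force: [-0.4, 0.3, 0.0]
gripper_width: 0.998
t: 1.7
tool_pos: [0.536, 0.1038, 0.4043]
tool_rot: [-0.001, -0.068, 0.998, 0.0]
force: [0.7, 1.0, -0.3]
gripper_width: 1.0
{'t': 1.7, 'joint_pos': [0.0507, 0.3811, 1.4662, 0.0004, 1.2956, -1.6571], 'qvel': [0.0151, -0.0136, 0.0047, -0.0034, -0.0028, -0.0028], 'effort': [-0.8554, -44.8814, -25.0312, -0.0452, -0.0312, -0.0031], 'tool_pos': [0.536, 0.1038, 0.4043], 'tool_rot': [-0.0007, -0.0684, 0.9977, 0.0002], 'force': [0.678, 1.0178, -0.2986], 'ft_torque': [0.0072, -0.007, 0.0354], 'gripper_width': 1.0002}
[[360.5, 0.0, 323.5], [0.0, 360.5, 202.9], [0.0, 0.0, 1.0]] [[-0.136, 0.952, 0.275, 0.466], [0.991, 0.131, 0.038, 0.094], [-0.0, 0.278, -0.961, 0.373], [0.0, 0.0, 0.0, 1.0]]
```

View pics/w1.png

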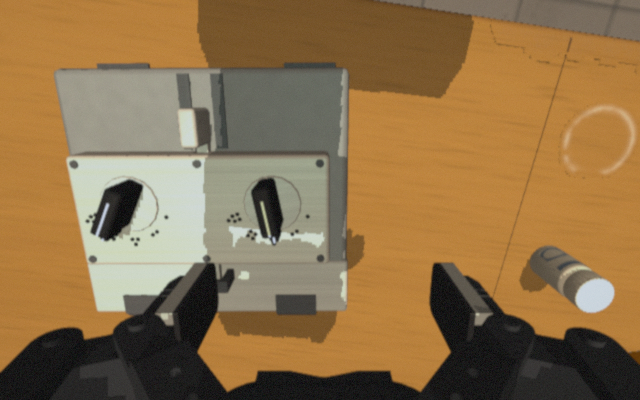

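The wrist view shows the left dial at (272,205), the right dial at (130,205), the tab at (188,127), and the case corners at (328,153), (67,156), (328,262) and (88,264). I'll compute the box frame and the dial angles.

```bash
python3 - <<'E'
from h import *
f=np.load("w1.npz");c={k:f[k] for k in("mtx","cam_to_world")};d=f["d"]
R=lambda u,v,z:ray("w",u,v,z,c)[:2]
A=np.array([[-.046,.108],[-.046,-.108],[.052,.108],[.052,-.108]])
B=np.array([R(328,153,.083),R(67,156,.083),R(328,262,.083),R(88,264,.083)])
a0,b0=A.mean(0),B.mean(0);H=(A-a0).T@(B-b0);yaw=np.arctan2(H[0,1]-H[1,0],H[0,0]+H[1,1])
Rm=np.array([[np.cos(yaw),-np.sin(yaw)],[np.sin(yaw),np.cos(yaw)]]);t=b0-Rm@a0
print("yaw",np.degrees(yaw),"org",t,"res",(A@Rm.T+t-B).round(4).tolist())
for n,p in[("L",(-.005,.06)),("R",(-.005,-.06))]:print(n,(Rm@p+t).round(4))
print("rings",R(272,205,.083).round(4),R(130,205,.083).round(4))
tb=R(187,127,.097);print("tab",tb.round(4),(Rm.T@(tb-t)).round(4))
p=cv2.imread("pics/w1.png");hsv=p.max(2)
for n,(x0,x1,y0,y1) in dict(L=(235,300,170,250),R=(88,150,172,244)).items():
    # top surface of bar by depth height
    v,u=np.mgrid[y0:y1,x0:x1];P=np.stack([(u-c["mtx"][0,2])/c["mtx"][0,0],(v-c["mtx"][1,2])/c["mtx"][1,1],np.ones(u.shape)],-1)*d[y0:y1,x0:x1,None]
    W=P@c["cam_to_world"][:3,:3].T+c["cam_to_world"][:3,3]
    Q=W[(W[...,2]>.112)&(W[...,2]<.13)];q=Q[:,:2];m=q.mean(0);w,V=np.linalg.eigh(np.cov((q-m).T));e=V[:,1]*np.sign(V[0,1])
    pr=(q-m)@e;ang=np.degrees(np.arctan2(e[1],e[0]));g=m+e*(.5*(pr.max()+pr.min()));lo,hi=np.percentile(pr,[2,98])
    print(n,len(q),"z",Q[:,2].mean().round(4),"m",m.round(4),"ang",ang.round(1),"dial rad",np.radians(np.degrees(yaw)-ang).round(3),"ext",lo.round(4),hi.round(4))
big=cv2.resize(p[140:275,60:340],None,fx=2.8,fy=2.8,interpolation=cv2.INTER_CUBIC);cv2.imwrite("pics/w1z.png",big)
E
```

```text
yaw 8.333087855005521 org [0.56756142 0.00506017] res [[-0.0011, 0.002], [-0.001, -0.0031], [0.0008, 0.0027], [0.0013, -0.0016]]
L [0.5539 0.0637]
R [ 0.5713 -0.055 ]
rings [0.5572 0.0628] [ 0.5735 -0.0554]
tab [ 0.5006 -0.005 ] [-0.0677 -0.0002]
L 1035 z 0.1197 m [0.5509 0.0622] ang 18.1 dial rad -0.17 ext -0.0183 0.0193
R 1151 z 0.1193 m [ 0.5677 -0.0527] ang -18.1 dial rad 0.461 ext -0.0175 0.02
```

View pics/w1z.png

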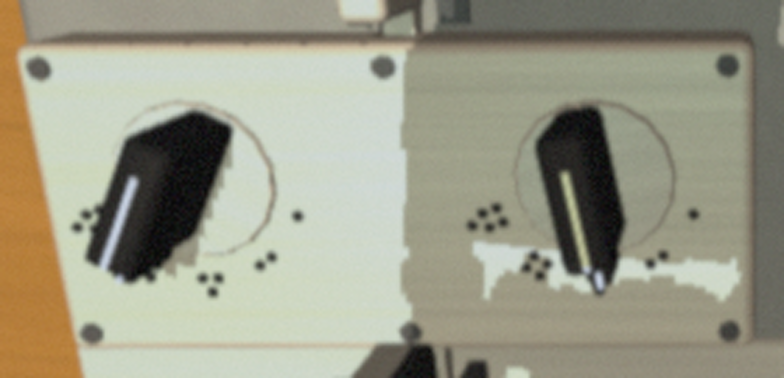

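```bash
python3 -m inch '[[-4,-14,8,0,0,-3],[-9,-30,16,0,0,-6],[-13,-43,25,0,0,-8],[-13,-43,25,0,0,-8],[-13,-43,25,0,0,-8],[-13,-43,25,0,0,-8],[-13,-43,25,0,0,-8],[-13,-43,25,0,0,-8]]'
cat > look.py <<'E'
from h import *
import sys
s=manip.observe();q=s["tool_rot"];print(np.round(s["tool_pos"],4),"yaw(-x)",np.degrees(2*np.arctan2(-q[1],q[2])).round(2),np.round(s["ft_torque"],3),np.round(s["joint_pos"],2))
c=manip.calibration("wrist");p,d=manip.read_camera("wrist");cv2.imwrite(f"pics/{sys.argv[1]}.png",p[:,:,::-1]);np.savez(sys.argv[1]+".npz",d=d,**c)
v,u=np.mgrid[0:400,0:640]
P=np.stack([(u-c["mtx"][0,2])/c["mtx"][0,0],(v-c["mtx"][1,2])/c["mtx"][1,1],np.ones(u.shape)],-1)*d[...,None]
T=np.array(c["cam_to_world"]);W=P@T[:3,:3].T+T[:3,3]
dark=p.max(2)<256
x,y,zl,zh=map(float,sys.argv[2:6]);M=(W[...,2]>zl)&(W[...,2]<zh)&(np.hypot(W[...,0]-x,W[...,1]-y)<.032)
n,lab,st,ce=cv2.connectedComponentsWithStats(M.astype(np.uint8));i=1+st[1:,4].argmax();M=lab==i
q=W[M][:,:2].astype(np.float32);print("n",len(q),"z",W[M][:,2].mean(),"pix",ce[i].round(),st[i])
(cx,cy),(w,h),a=cv2.minAreaRect(q*1000)
m=q.mean(0);V=np.linalg.eigh(np.cov((q-m).T))[1];e=V[:,1]*np.sign(V[0,1])
pr=(q-m)@e;print("rect",round(cx,1),round(cy,1),round(w,1),round(h,1),round(a,1),"mean",m,"ang",np.degrees(np.arctan2(e[1],e[0])),"ext",np.percentile(pr,[1,99]),"axis",m+e*(np.percentile(pr,1)+.023))
E
python3 look.py w2 .555 .063 .1165 .125
```

```text
t: 2.55
tool_pos: [0.5552, 0.0631, 0.3802]
tool_rot: [0.0, -0.138, 0.99, 0.0]
force: [-0.1, -0.8, 0.0]
gripper_width: 1.0
[0.5552 0.0631 0.3802] yaw(-x) 15.86 [ 0.064 -0.009 -0.047] [-0.02  0.42  1.47  0.    1.25 -1.87]
n 1187 z 0.12021117520191119 pix [323. 202.] [ 312  174   23   58 1187]
rect 552.3 61.6 39.5 14.0 17.8 mean [0.5514992  0.06138169] ang 17.820382588456205 ext [-0.01838335  0.02000082] axis [0.55589434 0.06279455]
```

View pics/w2.png

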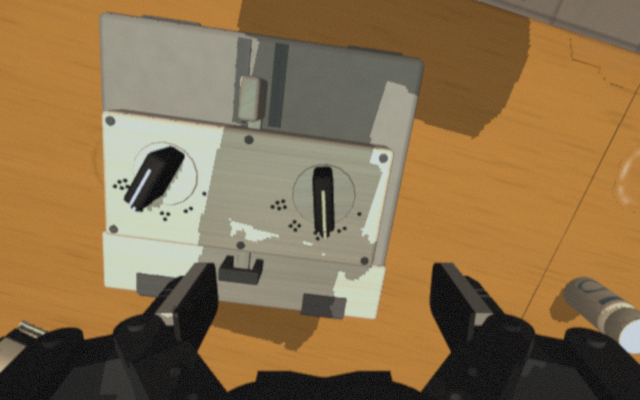

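This puts the left dial axis at about (0.555,0.0625) and its bar at 17.8° (39.5×14.0 mm, matching the spec). I'll descend and close.

```bash
cat > st.py <<'E'
from bench import manip
import numpy as np,sys
s=manip.observe();q=s["tool_rot"];y=np.degrees(2*np.arctan2(-q[1],q[2]))
tz=s["ft_torque"][2]
print("t",round(s["t"],2),"pos",np.round(s["tool_pos"],4),"yaw",y.round(2),"F",np.round(s["force"],1),"T",np.round(s["ft_torque"],3),"w",round(float(s["gripper_width"]),3))
if len(sys.argv)>1 and abs(tz)>float(sys.argv[1]): print("STOP");sys.exit(1)
E
python3 -m inch '[[0,-1,25,0,0,-1],[0,-1,55,0,0,-2],[0,-1,85,0,0,-2],[0,-1,105,0,0,-2],[0,-1,116,0,0,-2],[0,-1,116,0,0,-2],[0,-1,116,0,0,-2],[0,-1,116,0,0,-2]]' && python3 st.py
python3 -m inch '[[0,0,0,0,0,0],[0,0,0,0,0,0],[0,0,0,0,0,0],[0,0,0,0,0,0],[0,0,0,0,0,0],[0,0,0,0,0,0],[0,0,0,0,0,0],[0,0,0,0,0,0]]' 0 && python3 st.py
```

```text
t: 3.4
tool_pos: [0.5561, 0.0616, 0.265]
tool_rot: [0.001, -0.155, 0.988, -0.0]
force: [0.0, 0.1, 0.3]
gripper_width: 1.001
t 3.4 pos [0.5561 0.0616 0.265 ] yaw 17.83 F [0.  0.1 0.3] T [-0.017 -0.029 -0.032] w 1.001
t: 4.2
tool_pos: [0.5553, 0.0625, 0.264]
tool_rot: [-0.0, -0.155, 0.988, 0.001]
force: [-2.2, 5.4, 3.7]
gripper_width: 0.153
t 4.2 pos [0.5553 0.0625 0.264 ] yaw 17.84 F [-2.2  5.4  3.7] T [ 0.723  0.335 -0.075] w 0.153
```

```bash
python3 -m inch '[[0,1,0,0,0,2],[0,1,0,0,0,4],[0,1,0,0,0,6],[0,1,0,0,0,8],[0,1,0,0,0,10],[0,1,0,0,0,11],[0,1,0,0,0,12],[0,1,0,0,0,12]]' >/dev/null && python3 st.py 0.25 && python3 -m inch '[[0,0,0,0,0,1.3],[0,0,0,0,0,2.6],[0,0,0,0,0,3.9],[0,0,0,0,0,5.2],[0,0,0,0,0,6.5],[0,0,0,0,0,7.8],[0,0,0,0,0,9],[0,0,0,0,0,10]]' >/dev/null && python3 st.py .25
```

```text
t 5.0 pos [0.5552 0.0627 0.264 ] yaw 5.81 F [-2.6  2.4  5.1] T [ 0.335  0.367 -0.058] w 0.154
t 5.8 pos [0.5552 0.0628 0.264 ] yaw -4.2 F [-2.4  3.   5.1] T [0.358 0.419 0.164] w 0.154
```

```bash

python3 -m inch '[[0,0,0,0,0,0.5],[0,0,0,0,0,1],[0,0,0,0,0,1.5],[0,0,0,0,0,2],[0,0,0,0,0,2.5],[0,0,0,0,0,3],[0,0,0,0,0,3.5],[0,0,0,0,0,4]]' >/dev/null && python3 st.py .2 &&
python3 -m inch '[[0,0,0,0,0,0.2],[0,0,0,0,0,0.4],[0,0,0,0,0,0.6],[0,0,0,0,0,0.8],[0,0,0,0,0,1],[0,0,0,0,0,1.2],[0,0,0,0,0,1.4],[0,0,0,0,0,1.6]]' >/dev/null && python3 st.py .17 &&
python3 -m inch '[[0,0,0,0,0,0.2],[0,0,0,0,0,0.4],[0,0,0,0,0,0.6],[0,0,0,0,0,0.8],[0,0,0,0,0,1],[0,0,0,0,0,1.2],[0,0,0,0,0,1.4],[0,0,0,0,0,1.6]]' >/dev/null && python3 st.py .17 &&
python3 -m inch '[[0,0,0,0,0,0.2],[0,0,0,0,0,0.4],[0,0,0,0,0,0.6],[0,0,0,0,0,0.8],[0,0,0,0,0,1],[0,0,0,0,0,1.2],[0,0,0,0,0,1.4],[0,0,0,0,0,1.6]]' >/dev/null && python3 st.py .17 &&
python3 -m inch '[[0,0,0,0,0,0.2],[0,0,0,0,0,0.4],[0,0,0,0,0,0.6],[0,0,0,0,0,0.8],[0,0,0,0,0,1],[0,0,0,0,0,1.2],[0,0,0,0,0,1.4],[0,0,0,0,0,1.6]]' >/dev/null && python3 st.py .17
```

```text
t 6.6 pos [0.5552 0.0628 0.264 ] yaw -8.17 F [-2.7  3.   4.8] T [0.346 0.431 0.068] w 0.156
t 7.4 pos [0.5552 0.0628 0.264 ] yaw -9.76 F [-2.6  2.7  5.4] T [0.331 0.381 0.057] w 0.154
t 8.2 pos [0.5552 0.0628 0.264 ] yaw -11.36 F [-2.5  3.3  5.4] T [0.408 0.414 0.104] w 0.155
t 9.0 pos [0.5552 0.0628 0.264 ] yaw -12.96 F [-2.3  2.9  6. ] T [0.356 0.389 0.115] w 0.153
t 9.8 pos [0.5552 0.0628 0.264 ] yaw -14.56 F [-2.3  2.7  5.5] T [0.378 0.44  0.093] w 0.153
```

```bash

python3 -m inch '[[0,0,0,0,0,0.15],[0,0,0,0,0,0.3],[0,0,0,0,0,0.45],[0,0,0,0,0,0.6],[0,0,0,0,0,0.75],[0,0,0,0,0,0.9],[0,0,0,0,0,1.05],[0,0,0,0,0,1.2]]' >/dev/null && python3 st.py .155 &&
python3 -m inch '[[0,0,0,0,0,0.15],[0,0,0,0,0,0.3],[0,0,0,0,0,0.45],[0,0,0,0,0,0.6],[0,0,0,0,0,0.75],[0,0,0,0,0,0.9],[0,0,0,0,0,1.05],[0,0,0,0,0,1.2]]' >/dev/null && python3 st.py .155 &&
python3 -m inch '[[0,0,0,0,0,0.15],[0,0,0,0,0,0.3],[0,0,0,0,0,0.45],[0,0,0,0,0,0.6],[0,0,0,0,0,0.75],[0,0,0,0,0,0.9],[0,0,0,0,0,1.05],[0,0,0,0,0,1.2]]' >/dev/null && python3 st.py .155 &&
python3 -m inch '[[0,0,0,0,0,0.15],[0,0,0,0,0,0.3],[0,0,0,0,0,0.45],[0,0,0,0,0,0.6],[0,0,0,0,0,0.75],[0,0,0,0,0,0.9],[0,0,0,0,0,1.05],[0,0,0,0,0,1.2]]' >/dev/null && python3 st.py .155 &&
python3 -m inch '[[0,0,0,0,0,0.15],[0,0,0,0,0,0.3],[0,0,0,0,0,0.45],[0,0,0,0,0,0.6],[0,0,0,0,0,0.75],[0,0,0,0,0,0.9],[0,0,0,0,0,1.05],[0,0,0,0,0,1.2]]' >/dev/null && python3 st.py .155 &&
python3 -m inch '[[0,0,0,0,0,0.15],[0,0,0,0,0,0.3],[0,0,0,0,0,0.45],[0,0,0,0,0,0.6],[0,0,0,0,0,0.75],[0,0,0,0,0,0.9],[0,0,0,0,0,1.05],[0,0,0,0,0,1.2]]' >/dev/null && python3 st.py .155 &&
python3 -m inch '[[0,0,0,0,0,0.15],[0,0,0,0,0,0.3],[0,0,0,0,0,0.45],[0,0,0,0,0,0.6],[0,0,0,0,0,0.75],[0,0,0,0,0,0.9],[0,0,0,0,0,1.05],[0,0,0,0,0,1.2]]' >/dev/null && python3 st.py .155
```

```text
t 10.6 pos [0.5552 0.0628 0.264 ] yaw -15.76 F [-2.   2.8  5. ] T [0.319 0.456 0.022] w 0.154
t 11.4 pos [0.5552 0.0628 0.264 ] yaw -16.96 F [-2.8  2.8  6.3] T [0.301 0.412 0.11 ] w 0.153
t 12.2 pos [0.5552 0.0628 0.264 ] yaw -18.16 F [-2.7  2.2  5.6] T [0.338 0.445 0.054] w 0.153
t 13.0 pos [0.5552 0.0628 0.264 ] yaw -19.36 F [-2.2  2.1  5.3] T [0.369 0.441 0.113] w 0.153
t 13.8 pos [0.5552 0.0628 0.264 ] yaw -20.56 F [-2.8  2.3  5.5] T [0.358 0.437 0.017] w 0.154
t 14.6 pos [0.5552 0.0628 0.264 ] yaw -21.77 F [-2.4  3.6  5.2] T [ 0.362  0.489 -0.008] w 0.153
t 15.4 pos [0.5552 0.0628 0.264 ] yaw -22.96 F [-2.8  3.2  4.6] T [0.384 0.489 0.037] w 0.152
```

```bash

python3 -m inch '[[0,0,0,0,0,0.15],[0,0,0,0,0,0.3],[0,0,0,0,0,0.45],[0,0,0,0,0,0.6],[0,0,0,0,0,0.75],[0,0,0,0,0,0.9],[0,0,0,0,0,1.05],[0,0,0,0,0,1.2]]' >/dev/null && python3 st.py .155 &&
python3 -m inch '[[0,0,0,0,0,0.15],[0,0,0,0,0,0.3],[0,0,0,0,0,0.45],[0,0,0,0,0,0.6],[0,0,0,0,0,0.75],[0,0,0,0,0,0.9],[0,0,0,0,0,1.05],[0,0,0,0,0,1.2]]' >/dev/null && python3 st.py .155 &&
python3 -m inch '[[0,0,0,0,0,0.15],[0,0,0,0,0,0.3],[0,0,0,0,0,0.45],[0,0,0,0,0,0.6],[0,0,0,0,0,0.75],[0,0,0,0,0,0.9],[0,0,0,0,0,1.05],[0,0,0,0,0,1.2]]' >/dev/null && python3 st.py .155 &&
python3 -m inch '[[0,0,0,0,0,0.15],[0,0,0,0,0,0.3],[0,0,0,0,0,0.45],[0,0,0,0,0,0.6],[0,0,0,0,0,0.75],[0,0,0,0,0,0.9],[0,0,0,0,0,1.05],[0,0,0,0,0,1.2]]' >/dev/null && python3 st.py .155 &&
python3 -m inch '[[0,0,0,0,0,0.15],[0,0,0,0,0,0.3],[0,0,0,0,0,0.45],[0,0,0,0,0,0.6],[0,0,0,0,0,0.75],[0,0,0,0,0,0.9],[0,0,0,0,0,1.05],[0,0,0,0,0,1.2]]' >/dev/null && python3 st.py .155 &&
python3 -m inch '[[0,0,0,0,0,0.15],[0,0,0,0,0,0.3],[0,0,0,0,0,0.45],[0,0,0,0,0,0.6],[0,0,0,0,0,0.75],[0,0,0,0,0,0.9],[0,0,0,0,0,1.05],[0,0,0,0,0,1.2]]' >/dev/null && python3 st.py .155
```

```text
t 16.2 pos [0.5552 0.0628 0.264 ] yaw -24.16 F [-2.   3.2  6.5] T [0.366 0.46  0.07 ] w 0.153
t 17.0 pos [0.5552 0.0628 0.264 ] yaw -25.36 F [-2.6  3.8  5. ] T [0.311 0.442 0.025] w 0.151
t 17.8 pos [0.5552 0.0628 0.264 ] yaw -26.56 F [-1.6  4.3  5.7] T [0.4   0.427 0.062] w 0.157
t 18.6 pos [0.5552 0.0628 0.264 ] yaw -27.76 F [-2.7  3.1  5.1] T [0.393 0.494 0.08 ] w 0.156
t 19.4 pos [0.5552 0.0628 0.264 ] yaw -28.96 F [-2.1  3.8  5.2] T [0.369 0.453 0.106] w 0.151
t 20.2 pos [0.5552 0.0628 0.264 ] yaw -30.16 F [-3.5  2.5  5.6] T [0.383 0.502 0.082] w 0.152
```

```bash

python3 -m inch '[[0,0,0,0,0,0.15],[0,0,0,0,0,0.3],[0,0,0,0,0,0.45],[0,0,0,0,0,0.6],[0,0,0,0,0,0.75],[0,0,0,0,0,0.9],[0,0,0,0,0,1.05],[0,0,0,0,0,1.2]]' >/dev/null && python3 st.py .155 &&
python3 -m inch '[[0,0,0,0,0,0.15],[0,0,0,0,0,0.3],[0,0,0,0,0,0.45],[0,0,0,0,0,0.6],[0,0,0,0,0,0.75],[0,0,0,0,0,0.9],[0,0,0,0,0,1.05],[0,0,0,0,0,1.2]]' >/dev/null && python3 st.py .155 &&
python3 -m inch '[[0,0,0,0,0,0.15],[0,0,0,0,0,0.3],[0,0,0,0,0,0.45],[0,0,0,0,0,0.6],[0,0,0,0,0,0.75],[0,0,0,0,0,0.9],[0,0,0,0,0,1.05],[0,0,0,0,0,1.2]]' >/dev/null && python3 st.py .155 &&
python3 -m inch '[[0,0,0,0,0,0.15],[0,0,0,0,0,0.3],[0,0,0,0,0,0.45],[0,0,0,0,0,0.6],[0,0,0,0,0,0.75],[0,0,0,0,0,0.9],[0,0,0,0,0,1.05],[0,0,0,0,0,1.2]]' >/dev/null && python3 st.py .155 &&
python3 -m inch '[[0,0,0,0,0,0.15],[0,0,0,0,0,0.3],[0,0,0,0,0,0.45],[0,0,0,0,0,0.6],[0,0,0,0,0,0.75],[0,0,0,0,0,0.9],[0,0,0,0,0,1.05],[0,0,0,0,0,1.2]]' >/dev/null && python3 st.py .155 &&
python3 -m inch '[[0,0,0,0,0,0.15],[0,0,0,0,0,0.3],[0,0,0,0,0,0.45],[0,0,0,0,0,0.6],[0,0,0,0,0,0.75],[0,0,0,0,0,0.9],[0,0,0,0,0,1.05],[0,0,0,0,0,1.2]]' >/dev/null && python3 st.py .155
```

```text
t 21.0 pos [0.5552 0.0628 0.264 ] yaw -31.36 F [-2.4  2.6  6.5] T [0.434 0.463 0.039] w 0.151
t 21.8 pos [0.5552 0.0628 0.264 ] yaw -32.55 F [-2.6  3.   5.8] T [0.413 0.418 0.148] w 0.156
t 22.6 pos [0.5552 0.0628 0.264 ] yaw -33.74 F [-2.4  3.7  5.3] T [0.413 0.434 0.208] w 0.155
STOP
```

```bash
cat > avg.py <<'E'
from bench import manip
import numpy as np
a=[]
for i in range(6):
    manip.read_camera("wrist");s=manip.observe();a.append(s["ft_torque"][2])
q=s["tool_rot"];print(s["t"],np.round(a,3),np.mean(a).round(3),np.degrees(2*np.arctan2(-q[1],q[2])).round(2))
E
python3 avg.py
```

```text
22.9 [0.195 0.156 0.133 0.147 0.126 0.14 ] 0.149 -33.74
```

```bash

python3 -m inch '[[0,0,0,0,0,0.1],[0,0,0,0,0,0.2],[0,0,0,0,0,0.3],[0,0,0,0,0,0.4],[0,0,0,0,0,0.5],[0,0,0,0,0,0.6],[0,0,0,0,0,0.6],[0,0,0,0,0,0.6]]' >/dev/null && python3 st.py && python3 avg.py
```

```text
t 23.7 pos [0.5552 0.0628 0.264 ] yaw -34.33 F [-2.1  1.8  5.1] T [0.379 0.405 0.242] w 0.154
24.0 [0.194 0.182 0.188 0.199 0.202 0.188] 0.192 -34.33
```

The left dial has caught: torque rises steadily to about 0.19 N m at dial ≈ 0.73 rad. I'll relax it, release, and move over to the right dial.

```bash

python3 -m inch '[[0,0,0,0,0,-0.7],[0,0,0,0,0,-1.5],[0,0,0,0,0,-1.5],[0,0,0,0,0,-1.5],[0,0,0,0,0,-1.5],[0,0,0,0,0,-1.5],[0,0,0,0,0,-1.5],[0,0,0,0,0,-1.5]]'  >/dev/null && python3 st.py 
python3 -m inch '[[0,0,0,0,0,0],[0,0,0,0,0,0],[0,0,0,0,0,0],[0,0,0,0,0,0],[0,0,-20,0,0,0],[0,0,-50,0,0,0],[0,0,-80,0,0,0],[0,0,-100,0,0,0]]' 85 >/dev/null && python3 st.py 
python3 -m inch '[[-20,-23,-16,0,0,-4],[-40,-46,-16,0,0,-8],[-60,-70,-16,0,0,-12],[-77,-90,-16,0,0,-14.7],[-77,-90,-16,0,0,-14.7],[-77,-90,-16,0,0,-14.7],[-77,-90,-16,0,0,-14.7],[-77,-90,-16,0,0,-14.7]]' >/dev/null && python3 look.py w3 .571 -.055 .1165 .125
```

```text
t 24.8 pos [0.5552 0.0628 0.264 ] yaw -32.84 F [-2.7  4.   6. ] T [0.441 0.504 0.204] w 0.152
t 25.6 pos [0.5555 0.0624 0.3658] yaw -32.88 F [ 0.4 -0.5  0.5] T [ 0.026 -0.012  0.007] w 0.992
[ 0.5711 -0.0539  0.3797] yaw(-x) -18.11 [-0.036  0.031  0.06 ] [-0.23  0.45  1.43  0.    1.26 -1.48]
n 1180 z 0.12021257899034529 pix [321. 205.] [ 311  177   22   58 1180]
rect 569.4 -55.0 13.9 40.1 71.0 mean [ 0.5682724  -0.05465735] ang -18.75705139443442 ext [-0.01826757  0.01948967] axis [ 0.5727535  -0.05617909]
```

View pics/w3.png

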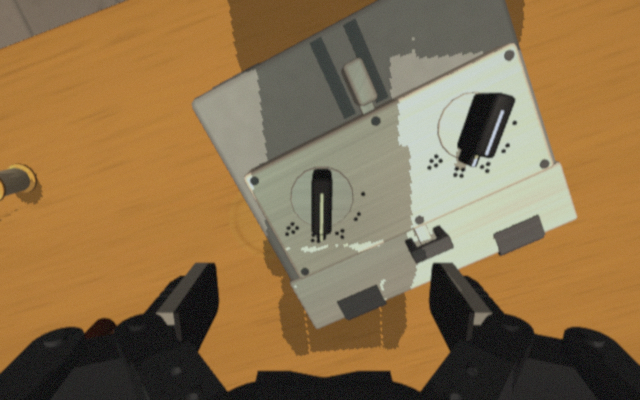

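```bash
python3 - <<'E'
from h import *
for n in("w2","w3"):
    f=np.load(n+".npz");T=f["cam_to_world"];d=f["d"];K=f["mtx"];v,u=np.mgrid[0:400,0:640]
    W=(np.stack([(u-K[0,2])/K[0,0],(v-K[1,2])/K[1,1],np.ones(u.shape)],-1)*d[...,None])@T[:3,:3].T+T[:3,3]
    for x,y in((.555,.063),(.571,-.055)):
        M=((W[...,2]>.1165)&(W[...,2]<.125)&(np.hypot(W[...,0]-x,W[...,1]-y)<.032)).astype(np.uint8)
        k,lab,st,ce=cv2.connectedComponentsWithStats(M);M=lab==1+st[1:,4].argmax()
        q=W[M][:,:2];m=q.mean(0);V=np.linalg.eigh(np.cov((q-m).T))[1];e=V[:,1]*np.sign(V[0,1])
        print(n,m,cv2.minAreaRect((q*1000).astype(np.float32)),np.degrees(np.arctan2(e[1],e[0])))
E
```

```text
w2 [0.55149915 0.06138168] ((552.3301391601562, 61.568634033203125), (39.52666473388672, 13.996087074279785), 17.81410789489746) 17.820380443716576
w2 [ 0.56829032 -0.05381643] ((569.0469360351562, -54.733489990234375), (14.27344036102295, 40.20421600341797), 71.36711120605469) -18.52521025234518
w3 [0.55204292 0.06342816] ((552.8589477539062, 64.0140609741211), (14.356324195861816, 39.812679290771484), 58.90225601196289) -31.980199177883804
w3 [ 0.56827227 -0.05465732] ((569.4258422851562, -54.97700500488281), (13.90129566192627, 40.12004470825195), 70.99354553222656) -18.757050512974647
```

The image shows the left dial at about 0.70 rad, consistent with the catch. The right dial axis is at (0.572,-0.056) and its bar at -18.7°, so it starts at about +0.47 rad. I'll descend and grip it.

```bash

python3 -m inch '[[-1,-1,25,0,0,0.6],[-1.7,-1.7,55,0,0,0.6],[-1.7,-1.7,85,0,0,0.6],[-1.7,-1.7,105,0,0,0.6],[-1.7,-1.7,116,0,0,0.6],[-1.7,-1.7,116,0,0,0.6],[-1.7,-1.7,116,0,0,0.6],[-1.7,-1.7,116,0,0,0.6]]' >/dev/null && python3 st.py
python3 -m inch '[[0,0,0,0,0,0],[0,0,0,0,0,0],[0,0,0,0,0,0],[0,0,0,0,0,0],[0,0,0,0,0,0],[0,0,0,0,0,0],[0,0,0,0,0,0],[0,0,0,0,0,0]]' 0 >/dev/null && python3 st.py
```

```text
t 27.25 pos [ 0.5727 -0.057   0.2651] yaw -18.76 F [ 0.5 -0.2  0.2] T [0.027 0.029 0.018] w 0.993
t 28.05 pos [ 0.5724 -0.0564  0.264 ] yaw -18.76 F [0.6 5.4 2.2] T [ 0.632 -0.073 -0.028] w 0.156
```

```bash

python3 -m inch '[[0,0.7,0,0,0,-2.6],[0,0.7,0,0,0,-5.2],[0,0.7,0,0,0,-7.8],[0,0.7,0,0,0,-10.4],[0,0.7,0,0,0,-13],[0,0.7,0,0,0,-15.6],[0,0.7,0,0,0,-18.2],[0,0.7,0,0,0,-20.8]]' >/dev/null && python3 st.py 0.28 && python3 -m inch '[[0,0,0,0,0,-2.6],[0,0,0,0,0,-5.2],[0,0,0,0,0,-7.8],[0,0,0,0,0,-10.4],[0,0,0,0,0,-13],[0,0,0,0,0,-15.6],[0,0,0,0,0,-18],[0,0,0,0,0,-20]]' >/dev/null && python3 st.py .2 && 
python3 -m inch '[[0,0,0,0,0,-0.4],[0,0,0,0,0,-0.8],[0,0,0,0,0,-1.2],[0,0,0,0,0,-1.6],[0,0,0,0,0,-2],[0,0,0,0,0,-2.4],[0,0,0,0,0,-2.8],[0,0,0,0,0,-3.2]]' >/dev/null && python3 st.py .18
```

```text
t 28.85 pos [ 0.5725 -0.0561  0.264 ] yaw 2.14 F [-0.3  3.9  3.4] T [ 0.362  0.083 -0.103] w 0.151
t 29.65 pos [ 0.5725 -0.0559  0.264 ] yaw 22.12 F [0.2 4.6 2.9] T [ 0.401 -0.027 -0.064] w 0.155
t 30.45 pos [ 0.5725 -0.0559  0.264 ] yaw 25.21 F [-0.5  5.5  4. ] T [ 0.702 -0.017 -0.104] w 0.158
```

```bash

python3 -m inch '[[0,0,0,0,0,-0.15],[0,0,0,0,0,-0.3],[0,0,0,0,0,-0.45],[0,0,0,0,0,-0.6],[0,0,0,0,0,-0.75],[0,0,0,0,0,-0.9],[0,0,0,0,0,-1.05],[0,0,0,0,0,-1.2]]' >/dev/null && python3 st.py .16 &&
python3 -m inch '[[0,0,0,0,0,-0.15],[0,0,0,0,0,-0.3],[0,0,0,0,0,-0.45],[0,0,0,0,0,-0.6],[0,0,0,0,0,-0.75],[0,0,0,0,0,-0.9],[0,0,0,0,0,-1.05],[0,0,0,0,0,-1.2]]' >/dev/null && python3 st.py .16 &&
python3 -m inch '[[0,0,0,0,0,-0.15],[0,0,0,0,0,-0.3],[0,0,0,0,0,-0.45],[0,0,0,0,0,-0.6],[0,0,0,0,0,-0.75],[0,0,0,0,0,-0.9],[0,0,0,0,0,-1.05],[0,0,0,0,0,-1.2]]' >/dev/null && python3 st.py .16 &&
python3 -m inch '[[0,0,0,0,0,-0.15],[0,0,0,0,0,-0.3],[0,0,0,0,0,-0.45],[0,0,0,0,0,-0.6],[0,0,0,0,0,-0.75],[0,0,0,0,0,-0.9],[0,0,0,0,0,-1.05],[0,0,0,0,0,-1.2]]' >/dev/null && python3 st.py .16 &&
python3 -m inch '[[0,0,0,0,0,-0.15],[0,0,0,0,0,-0.3],[0,0,0,0,0,-0.45],[0,0,0,0,0,-0.6],[0,0,0,0,0,-0.75],[0,0,0,0,0,-0.9],[0,0,0,0,0,-1.05],[0,0,0,0,0,-1.2]]' >/dev/null && python3 st.py .16 &&
python3 -m inch '[[0,0,0,0,0,-0.15],[0,0,0,0,0,-0.3],[0,0,0,0,0,-0.45],[0,0,0,0,0,-0.6],[0,0,0,0,0,-0.75],[0,0,0,0,0,-0.9],[0,0,0,0,0,-1.05],[0,0,0,0,0,-1.2]]' >/dev/null && python3 st.py .16 &&
python3 -m inch '[[0,0,0,0,0,-0.15],[0,0,0,0,0,-0.3],[0,0,0,0,0,-0.45],[0,0,0,0,0,-0.6],[0,0,0,0,0,-0.75],[0,0,0,0,0,-0.9],[0,0,0,0,0,-1.05],[0,0,0,0,0,-1.2]]' >/dev/null && python3 st.py .16
```

```text
t 31.25 pos [ 0.5725 -0.0559  0.264 ] yaw 26.4 F [-0.2  6.1  4.4] T [ 0.685 -0.058 -0.038] w 0.149
t 32.05 pos [ 0.5725 -0.0559  0.264 ] yaw 27.6 F [-0.2  5.3  3.9] T [ 0.749 -0.037 -0.065] w 0.155
t 32.85 pos [ 0.5725 -0.0559  0.264 ] yaw 28.8 F [-0.2  5.8  4.1] T [ 0.8   -0.049 -0.095] w 0.152
t 33.65 pos [ 0.5725 -0.0559  0.264 ] yaw 30.0 F [0.8 6.4 4.6] T [ 0.686 -0.054 -0.11 ] w 0.155
t 34.45 pos [ 0.5725 -0.0559  0.264 ] yaw 31.2 F [-0.1  6.5  3.9] T [ 0.781 -0.112 -0.069] w 0.154
t 35.25 pos [ 0.5725 -0.0559  0.264 ] yaw 32.4 F [-0.2  6.7  4.2] T [ 0.779 -0.02  -0.06 ] w 0.155
t 36.05 pos [ 0.5725 -0.0559  0.264 ] yaw 33.6 F [-0.9  5.6  5. ] T [ 0.749 -0.031 -0.019] w 0.15
```

```bash

python3 -m inch '[[0,0,0,0,0,-0.15],[0,0,0,0,0,-0.3],[0,0,0,0,0,-0.45],[0,0,0,0,0,-0.6],[0,0,0,0,0,-0.75],[0,0,0,0,0,-0.9],[0,0,0,0,0,-1.05],[0,0,0,0,0,-1.2]]' >/dev/null && python3 st.py .15 &&
python3 -m inch '[[0,0,0,0,0,-0.15],[0,0,0,0,0,-0.3],[0,0,0,0,0,-0.45],[0,0,0,0,0,-0.6],[0,0,0,0,0,-0.75],[0,0,0,0,0,-0.9],[0,0,0,0,0,-1.05],[0,0,0,0,0,-1.2]]' >/dev/null && python3 st.py .15 &&
python3 -m inch '[[0,0,0,0,0,-0.15],[0,0,0,0,0,-0.3],[0,0,0,0,0,-0.45],[0,0,0,0,0,-0.6],[0,0,0,0,0,-0.75],[0,0,0,0,0,-0.9],[0,0,0,0,0,-1.05],[0,0,0,0,0,-1.2]]' >/dev/null && python3 st.py .15 &&
python3 -m inch '[[0,0,0,0,0,-0.15],[0,0,0,0,0,-0.3],[0,0,0,0,0,-0.45],[0,0,0,0,0,-0.6],[0,0,0,0,0,-0.75],[0,0,0,0,0,-0.9],[0,0,0,0,0,-1.05],[0,0,0,0,0,-1.2]]' >/dev/null && python3 st.py .15 &&
python3 -m inch '[[0,0,0,0,0,-0.15],[0,0,0,0,0,-0.3],[0,0,0,0,0,-0.45],[0,0,0,0,0,-0.6],[0,0,0,0,0,-0.75],[0,0,0,0,0,-0.9],[0,0,0,0,0,-1.05],[0,0,0,0,0,-1.2]]' >/dev/null && python3 st.py .15 &&
python3 -m inch '[[0,0,0,0,0,-0.15],[0,0,0,0,0,-0.3],[0,0,0,0,0,-0.45],[0,0,0,0,0,-0.6],[0,0,0,0,0,-0.75],[0,0,0,0,0,-0.9],[0,0,0,0,0,-1.05],[0,0,0,0,0,-1.2]]' >/dev/null && python3 st.py .15 &&
python3 -m inch '[[0,0,0,0,0,-0.15],[0,0,0,0,0,-0.3],[0,0,0,0,0,-0.45],[0,0,0,0,0,-0.6],[0,0,0,0,0,-0.75],[0,0,0,0,0,-0.9],[0,0,0,0,0,-1.05],[0,0,0,0,0,-1.2]]' >/dev/null && python3 st.py .15
```

```text
t 36.85 pos [ 0.5725 -0.0559  0.264 ] yaw 34.8 F [0.3 6.1 4.2] T [ 0.772 -0.01  -0.115] w 0.155
t 37.65 pos [ 0.5725 -0.0559  0.264 ] yaw 36.0 F [-0.5  6.4  3.4] T [ 0.809 -0.059 -0.091] w 0.15
t 38.45 pos [ 0.5725 -0.0559  0.264 ] yaw 37.2 F [-1.3  5.7  5.5] T [ 0.734 -0.029 -0.09 ] w 0.156
t 39.25 pos [ 0.5725 -0.0559  0.264 ] yaw 38.4 F [-0.2  5.7  3.8] T [ 0.746 -0.051 -0.113] w 0.154
t 40.05 pos [ 0.5725 -0.0558  0.264 ] yaw 39.6 F [-0.2  6.4  4. ] T [ 0.83  -0.047 -0.107] w 0.159
t 40.85 pos [ 0.5725 -0.0558  0.264 ] yaw 40.81 F [-1.3  5.6  4.5] T [ 0.786  0.007 -0.029] w 0.154
t 41.65 pos [ 0.5725 -0.0558  0.264 ] yaw 42.02 F [0.3 5.7 5.1] T [ 0.802 -0.026  0.047] w 0.155
```

```bash

python3 -m inch '[[0,0,0,0,0,-0.15],[0,0,0,0,0,-0.3],[0,0,0,0,0,-0.45],[0,0,0,0,0,-0.6],[0,0,0,0,0,-0.75],[0,0,0,0,0,-0.9],[0,0,0,0,0,-1.05],[0,0,0,0,0,-1.2]]' >/dev/null && python3 st.py .15 &&
python3 -m inch '[[0,0,0,0,0,-0.15],[0,0,0,0,0,-0.3],[0,0,0,0,0,-0.45],[0,0,0,0,0,-0.6],[0,0,0,0,0,-0.75],[0,0,0,0,0,-0.9],[0,0,0,0,0,-1.05],[0,0,0,0,0,-1.2]]' >/dev/null && python3 st.py .15 &&
python3 -m inch '[[0,0,0,0,0,-0.15],[0,0,0,0,0,-0.3],[0,0,0,0,0,-0.45],[0,0,0,0,0,-0.6],[0,0,0,0,0,-0.75],[0,0,0,0,0,-0.9],[0,0,0,0,0,-1.05],[0,0,0,0,0,-1.2]]' >/dev/null && python3 st.py .15 &&
python3 -m inch '[[0,0,0,0,0,-0.15],[0,0,0,0,0,-0.3],[0,0,0,0,0,-0.45],[0,0,0,0,0,-0.6],[0,0,0,0,0,-0.75],[0,0,0,0,0,-0.9],[0,0,0,0,0,-1.05],[0,0,0,0,0,-1.2]]' >/dev/null && python3 st.py .15 &&
python3 -m inch '[[0,0,0,0,0,-0.15],[0,0,0,0,0,-0.3],[0,0,0,0,0,-0.45],[0,0,0,0,0,-0.6],[0,0,0,0,0,-0.75],[0,0,0,0,0,-0.9],[0,0,0,0,0,-1.05],[0,0,0,0,0,-1.2]]' >/dev/null && python3 st.py .15
```

```text
t 42.45 pos [ 0.5725 -0.0559  0.264 ] yaw 43.2 F [-0.3  5.2  3.6] T [ 0.902 -0.047 -0.035] w 0.152
t 43.25 pos [ 0.5725 -0.0558  0.264 ] yaw 44.41 F [-0.3  6.8  4.7] T [ 0.867 -0.049  0.006] w 0.155
t 44.05 pos [ 0.5725 -0.0558  0.264 ] yaw 45.6 F [0.4 5.1 4.9] T [ 0.851 -0.041  0.002] w 0.148
t 44.85 pos [ 0.5725 -0.0558  0.264 ] yaw 46.81 F [-0.6  5.2  3.7] T [ 0.868  0.038 -0.054] w 0.151
t 45.65 pos [ 0.5725 -0.0558  0.264 ] yaw 48.01 F [-0.   5.4  5.3] T [ 0.852  0.021 -0.076] w 0.153
```

```bash

python3 -m inch '[[0,0,0,0,0,-0.15],[0,0,0,0,0,-0.3],[0,0,0,0,0,-0.45],[0,0,0,0,0,-0.6],[0,0,0,0,0,-0.75],[0,0,0,0,0,-0.9],[0,0,0,0,0,-1.05],[0,0,0,0,0,-1.2]]' >/dev/null && python3 st.py .15 &&
python3 -m inch '[[0,0,0,0,0,-0.15],[0,0,0,0,0,-0.3],[0,0,0,0,0,-0.45],[0,0,0,0,0,-0.6],[0,0,0,0,0,-0.75],[0,0,0,0,0,-0.9],[0,0,0,0,0,-1.05],[0,0,0,0,0,-1.2]]' >/dev/null && python3 st.py .15 &&
python3 -m inch '[[0,0,0,0,0,-0.15],[0,0,0,0,0,-0.3],[0,0,0,0,0,-0.45],[0,0,0,0,0,-0.6],[0,0,0,0,0,-0.75],[0,0,0,0,0,-0.9],[0,0,0,0,0,-1.05],[0,0,0,0,0,-1.2]]' >/dev/null && python3 st.py .15 &&
python3 -m inch '[[0,0,0,0,0,-0.15],[0,0,0,0,0,-0.3],[0,0,0,0,0,-0.45],[0,0,0,0,0,-0.6],[0,0,0,0,0,-0.75],[0,0,0,0,0,-0.9],[0,0,0,0,0,-1.05],[0,0,0,0,0,-1.2]]' >/dev/null && python3 st.py .15
```

```text
t 46.45 pos [ 0.5725 -0.0558  0.264 ] yaw 49.2 F [-0.4  5.9  5.5] T [ 0.868 -0.031 -0.083] w 0.158
t 47.25 pos [ 0.5725 -0.0558  0.264 ] yaw 50.4 F [-0.5  5.8  4.3] T [ 0.851 -0.024 -0.008] w 0.157
t 48.05 pos [ 0.5725 -0.0558  0.264 ] yaw 51.6 F [-1.1  7.3  5.4] T [ 0.934 -0.044 -0.078] w 0.149
t 48.85 pos [ 0.5725 -0.0558  0.264 ] yaw 52.79 F [-0.4  5.6  3.9] T [ 0.91  -0.038 -0.153] w 0.157
STOP
```

```bash

python3 -m inch '[[0,0,0,0,0,-0.1],[0,0,0,0,0,-0.2],[0,0,0,0,0,-0.3],[0,0,0,0,0,-0.4],[0,0,0,0,0,-0.5],[0,0,0,0,0,-0.6],[0,0,0,0,0,-0.7],[0,0,0,0,0,-0.8]]' >/dev/null && python3 st.py && python3 avg.py
```

```text
t 49.65 pos [ 0.5725 -0.0558  0.264 ] yaw 53.58 F [0.2 5.9 3.6] T [ 0.86  -0.104 -0.184] w 0.156
49.95 [-0.215 -0.167 -0.145 -0.124 -0.101 -0.13 ] -0.147 53.59
```

```bash

python3 -m inch '[[0,0,0,0,0,-0.1],[0,0,0,0,0,-0.2],[0,0,0,0,0,-0.3],[0,0,0,0,0,-0.4],[0,0,0,0,0,-0.5],[0,0,0,0,0,-0.6],[0,0,0,0,0,-0.7],[0,0,0,0,0,-0.7]]' >/dev/null && python3 st.py && python3 avg.py
```

```text
t 50.75 pos [ 0.5725 -0.0558  0.264 ] yaw 54.28 F [-0.1  5.5  4.1] T [ 0.916 -0.081 -0.163] w 0.153
51.05 [-0.175 -0.26  -0.226 -0.15  -0.206 -0.241] -0.21 54.28
```

The right dial has caught too: 0.15 → 0.21 N m with rising lag. I'll relax and open, then locate the tab from the stored depth.

```bash

python3 -m inch '[[0,0,0,0,0,0.8],[0,0,0,0,0,1.5],[0,0,0,0,0,1.5],[0,0,0,0,0,1.5],[0,0,0,0,0,1.5],[0,0,0,0,0,1.5],[0,0,0,0,0,1.5],[0,0,0,0,0,1.5]]' >/dev/null && python3 st.py
python3 -m inch '[[0,0,0,0,0,0],[0,0,0,0,0,0],[0,0,0,0,0,0],[0,0,0,0,0,0],[0,0,-20,0,0,0],[0,0,-50,0,0,0],[0,0,-80,0,0,0],[0,0,-80,0,0,0]]' 85 >/dev/null && python3 st.py 
python3 - <<'E'
from h import *
for n in("w1","w2","w3"):
    f=np.load(n+".npz");T=f["cam_to_world"];d=f["d"];K=f["mtx"];v,u=np.mgrid[0:400,0:640]
    W=(np.stack([(u-K[0,2])/K[0,0],(v-K[1,2])/K[1,1],np.ones(u.shape)],-1)*d[...,None])@T[:3,:3].T+T[:3,3]
    M=((W[...,2]>.0925)&(W[...,2]<.101)&(np.hypot(W[...,0]-.498,W[...,1]+.006)<.035)).astype(np.uint8)
    k,lab,st,ce=cv2.connectedComponentsWithStats(M);i=1+st[1:,4].argmax();M=lab==i
    q=W[M];print(n,len(q),ce[i],q[:,2].mean(),cv2.minAreaRect((q[:,:2]*1000).astype(np.float32)))
E
```

```text
t 51.85 pos [ 0.5725 -0.0558  0.264 ] yaw 52.79 F [-0.7  6.4  5.6] T [ 0.924 -0.053 -0.135] w 0.152
t 52.65 pos [ 0.5734 -0.0567  0.348 ] yaw 52.82 F [ 1.6 -0.7 -0.1] T [-0.025 -0.032 -0.013] w 0.994
w1 733 [187.86084584 127.42837653] 0.09617967580599646 ((501.4786071777344, -5.387554168701172), (29.278207778930664, 14.277952194213867), 8.575210571289062)
w2 933 [248.79742765  97.62379421] 0.0961213761012551 ((501.62322998046875, -5.45741081237793), (29.90300178527832, 14.267364501953125), 7.85770845413208)
w3 960 [359.73541667  81.06041667] 0.09613235581463171 ((501.53070068359375, -5.47291374206543), (29.659103393554688, 14.072772026062012), 8.012261390686035)
```

```bash

python3 -m inch '[[1,15,0,0,0,8],[2,33,0,0,0,16],[3,52,0,0,0,24],[4,70,0,0,0,32],[5,85,0,0,0,40],[5.6,91,0,0,0,44.7],[5.6,91,0,0,0,44.7],[5.6,91,0,0,0,44.7]]' >/dev/null && python3 st.py
python3 look.py w4 .4995 -.0055 .0925 .101
```

```text
t 53.45 pos [ 0.4967 -0.006   0.3434] yaw 8.27 F [0.8 0.5 0.2] T [-0.04  -0.025 -0.042] w 0.997
[ 0.4967 -0.006   0.3434] yaw(-x) 8.27 [-0.04  -0.025 -0.042] [-0.17  0.35  1.69 -0.    1.1  -1.88]
n 956 z 0.09605986593988557 pix [324. 220.] [313 198  22  45 956]
rect 501.3 -5.6 29.7 13.6 7.9 mean [ 0.5004902  -0.00579581] ang 8.090466184862485 ext [-0.0137371   0.01483458] axis [ 0.5096609  -0.00449218]
```

View pics/w4.png

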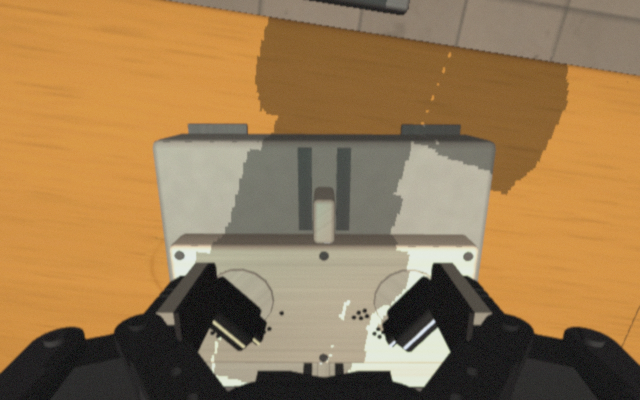

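The picture shows the tab centred at (324,220), and both dials turned by about ±42°. I'll descend and grip the tab.

```bash

python3 -m inch '[[0,0,30,0,0,0],[0,0,60,0,0,0],[0,0,85,0,0,0],[0,0,98,0,0,0],[0,0,104,0,0,0],[0,0,105,0,0,0],[0,0,105,0,0,0],[0,0,105,0,0,0]]' >/dev/null && python3 st.py
python3 -m inch '[[0,0,0,0,0,0],[0,0,0,0,0,0],[0,0,0,0,0,0],[0,0,0,0,0,0],[0,0,0,0,0,0],[0,0,0,0,0,0],[0,0,0,0,0,0],[0,0,0,0,0,0]]' 0 >/dev/null && python3 st.py
python3 -m inch '[[0.2,0,0,0,0,0],[0.5,0,0,0,0,0],[0.8,0,0,0,0,0],[1.1,0,0,0,0,0],[1.4,0,0,0,0,0],[1.7,0,0,0,0,0],[2,0,0,0,0,0],[2.3,0,0,0,0,0]]' >/dev/null && python3 st.py
```

```text
t 54.3 pos [ 0.4969 -0.0059  0.2395] yaw 8.15 F [ 0.9 -0.7  0.7] T [ 0.002 -0.031 -0.016] w 0.995
t 55.1 pos [ 0.4966 -0.0059  0.2389] yaw 8.13 F [-1.  -0.8  3.2] T [-0.083  0.187 -0.044] w 0.151
t 55.9 pos [ 0.4944 -0.0062  0.2388] yaw 8.14 F [ 2.5 -0.5  4.8] T [-0.058 -0.293 -0.052] w 0.154
```

```bash

python3 -m inch '[[0.3,0,0,0,0,0],[0.6,0,0,0,0,0],[0.9,0,0,0,0,0],[1.2,0,0,0,0,0],[1.5,0,0,0,0,0],[1.8,0,0,0,0,0],[2,0,0,0,0,0],[2,0,0,0,0,0]]' >/dev/null && python3 st.py
```

```text
t 56.7 pos [ 0.4924 -0.0065  0.2388] yaw 8.14 F [ 1.4 -0.   5. ] T [-0.058 -0.322 -0.062] w 0.154
```

The bolt is free: 4.2 mm drawn at about 3 N. I'll draw it on to about 28.7 mm, short of a hard stop.

```bash

python3 -m inch '[[2,0,0,0,0,0],[4,0,0,0,0,0],[6,0,0,0,0,0],[8,0,0,0,0,0],[10,0,0,0,0,0],[12,0,0,0,0,0],[14,0,0,0,0,0],[15,0,0,0,0,0]]' >/dev/null && python3 st.py
python3 -m inch '[[1.5,0,0,0,0,0],[3,0,0,0,0,0],[4.5,0,0,0,0,0],[6,0,0,0,0,0],[7.5,0,0,0,0,0],[9,0,0,0,0,0],[9.5,0,0,0,0,0],[9.5,0,0,0,0,0]]' >/dev/null && python3 st.py
```

```text
t 57.5 pos [ 0.4773 -0.0087  0.2388] yaw 8.13 F [ 2.2 -0.6  5.3] T [-0.04  -0.317 -0.07 ] w 0.156
t 58.3 pos [ 0.4679 -0.01    0.2388] yaw 8.14 F [ 1.9 -1.7  6.3] T [-0.092 -0.27  -0.077] w 0.154
```

```bash

python3 -m inch '[[0,0,0,0,0,0],[0,0,0,0,0,0],[0,0,0,0,0,0],[0,0,0,0,0,0],[0,0,-20,0,0,0],[0,0,-50,0,0,0],[0,0,-80,0,0,0],[0,0,-110,0,0,0]]' 85 >/dev/null && python3 st.py
python3 -m inch '[[0,0,-10,0,0,0],[0,0,-10,0,0,0],[0,0,-10,0,0,0],[0,0,-10,0,0,0],[0,0,-10,0,0,0],[0,0,-10,0,0,0],[0,0,-10,0,0,0],[0,0,-10,0,0,0]]' >/dev/null
python3 look.py w5 .4727 -.0095 .0925 .101
```

```text
t 59.1 pos [ 0.4678 -0.0099  0.3496] yaw 8.14 F [0.8 0.1 0.6] T [ 0.043 -0.05   0.014] w 0.997
[ 0.4681 -0.01    0.3585] yaw(-x) 8.13 [-0.02  -0.036  0.013] [-0.19  0.29  1.75  0.    1.11 -1.9 ]
n 824 z 0.0961149334671269 pix [323. 213.] [313 192  21  42 824]
rect 472.3 -9.9 29.1 13.5 8.5 mean [ 0.47168666 -0.00977502] ang 8.402975343242977 ext [-0.01361147  0.01462734] axis [ 0.48097441 -0.00840303]
```

View pics/w5.png

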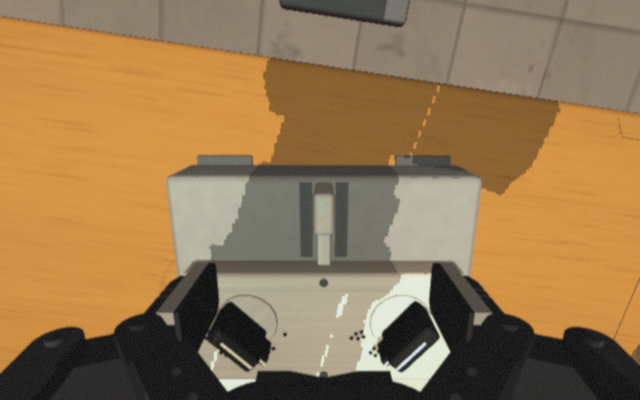

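The tab now sits at (323,213), drawn about 29.3 mm from (0.5013) to (0.4723), and both dials still stand turned. The gripper is clear, so I'll hand in.

```bash
python3 -c "
from bench import manip
manip.job_done();print(manip.observe()['t'])"
```

```text
the job is handed in; nothing more can be done
the job is handed in; nothing more can be done
```

The coin box is unlocked and handed in at about 60 s of the 72 s. I turned the left dial clockwise and the right dial anticlockwise until each caught, then drew the bolt and let go.

- **Dials:** the left caught at about +0.7 rad and the right at about -0.8 rad, both inside their limits. The highest single torque reading was 0.26 N m (limit about 0.35), and readings averaged about 0.2 N m at each catch. After the left catch the camera showed that dial at about 0.70 rad. I did not measure the right dial's angle by camera after its catch, though in the last picture both stand turned.
- **Bolt:** it drew freely at about 3 N. The arm travelled 29.0 mm and the camera shows the tab moved 29.3 mm, against the 26 mm needed. I stopped just short of the 30 mm end stop on purpose.
- **Release:** the gripper is open and about 120 mm above the tab, with the force reading near zero.
- **Disagreement:** after I backed each dial off 1.5° before releasing, the torque reading had not fallen as far as expected (0.20 N m left, 0.135 N m right). I put it down to sensor noise; the bolt drawing freely showed that both tumblers had dropped.
- **Not checked:** I did not measure the bystanders again at the end. All moves stayed well away from them.

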